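# Ease both foot edges of a test tile on the rubbing stone and hang it up

### The job

Take the blue-glazed test tile from the rack and ease both sharp edges of its foot on the rubbing stone: with the tile leaning about 35 degrees towards the stone's brass-screw end, so that only the lower edge of the foot touches, draw it along the stone, kept in contact, from the plain end to the screw end - first with its bare back face underneath, then, after turning the tile round, again with its glazed face underneath. Then hang the tile by its hole on one of the two free pegs of the sample rail, glazed face outwards. Leave the other tiles and the glaze jar where they are.

Things in the scene. Friction and masses are not known exactly. Their poses are not given: they have to be found in the camera images.
- tile_blue: Fired-clay test tile 50 wide (y), 100 tall (z), 8 mm thick (x), 90 g. Origin: middle of the foot (lower end), z up the tile. Cobalt-blue glazed face at x = -4, bare buff back face at x = +4 mm. It starts upright in any one of the rack's slots, glaze facing away from the robot, upper 76 mm free; the slot is loose (11 mm): lift straight out.
- tile_blue_hole (a point): Centre of the blue tile's hanging hole, 14 mm across, bored through the thickness 86 mm above the foot, i.e. 14 mm below its top end. Axes as the tile.
- edge_back (a point): Middle of the foot edge of the blue tile's bare back face (foot, x = +4 mm).
- edge_glazed (a point): Middle of the foot edge of the blue tile's glazed face (foot, x = -4 mm).
- rack: Fixed wooden tile rack, 180 (x) x 64 (y) x 36 mm high, origin under its centre. Three slots at x = -50, 0 and +50 mm, floors 12 mm above the table, each holding a tile with its width along the rack's y.
- stone: Rubbing stone: dark grey brick 200 (x) x 70 (y) x 28 mm, rigidly clamped in a lower wooden holder (260 x 86 mm). Origin: centre of its underside, 16 mm above the table. -x points to the screw end, where the holder's brass clamp screw sticks out; +x points to the plain end, further from the robot.
- stone_top (a point): Centre of the stone's flat top face, 44 mm above the table; axes as the stone.
- stone_screw_end (a point): Middle of the stone's top end edge at the brass-screw end, 100 mm from stone_top along -x.
- stone_plain_end (a point): Middle of the stone's top end edge at the plain end, 100 mm from stone_top along +x.
- rail: Fixed wooden bar 320 (y) x 18 (x) mm, 118 to 162 mm above the table, on two end posts. Origin: on the table under the bar's centre. Three 6 mm steel pegs leave its front (x = -9 mm) 150 mm up, at y = -100, 0, +100 mm, level, pointing to -x, 40 mm long with a bead 8 mm across at the tip. The peg at y = -100 carries a white tile; the others are free.
- peg_end (a point): Outer end of the free peg at the rail's y = +100 mm, on the peg's centre line (x = -49 mm, 150 mm above the table); axes as the rail, so the peg runs from here 40 mm along +x to the bar.
- peg_middle (a point): Tip of the free peg at the rail's y = 0; otherwise as peg_end.
- tile_green: Bystander: same tile with a green glaze, standing in another slot of the rack. Origin and axes as the blue tile.
- tile_amber: Bystander: same tile with an amber glaze, standing in another slot of the rack.
- tile_white: Bystander: same tile with a white glaze, hanging by its hole on the rail's third peg, glazed face outwards.
- jar: Bystander: closed glaze jar, 62 mm across, about 85 mm tall, standing beyond the rack. Origin: centre of its underside.

How it is judged (in metres and radians):
On the way, in this order (a step that is already met when the one before it is completed fails the run):
1. the foot edge of the bare back face bears on the plain-end part of the stone, the tile leaning 20 to 50 degrees towards the brass-screw end with that face underneath (contact force between tile_blue and stone above 0.4 N and angle between tile_blue's own z axis and vertical between 0.35 and 0.87 rad and z of edge_back in the frame of stone_top below 0.003 m and z of edge_glazed in the frame of stone_top above 0.0015 m and y of edge_back in the frame of stone_top between -0.03 and 0.03 m and x of edge_back in the frame of stone_top above 0.05 m and x of stone_screw_end in the frame of tile_blue above 0 m).
2. drawn along, the same edge still bears on the middle of the stone (contact force between tile_blue and stone above 0.4 N and angle between tile_blue's own z axis and vertical between 0.35 and 0.87 rad and z of edge_back in the frame of stone_top below 0.003 m and z of edge_glazed in the frame of stone_top above 0.0015 m and y of edge_back in the frame of stone_top between -0.03 and 0.03 m and x of edge_back in the frame of stone_top between -0.015 and 0.015 m and x of stone_screw_end in the frame of tile_blue above 0 m).
3. and still bears on the stone's part next to the brass screw (contact force between tile_blue and stone above 0.4 N and angle between tile_blue's own z axis and vertical between 0.35 and 0.87 rad and z of edge_back in the frame of stone_top below 0.003 m and z of edge_glazed in the frame of stone_top above 0.0015 m and y of edge_back in the frame of stone_top between -0.03 and 0.03 m and x of edge_back in the frame of stone_top below -0.05 m and x of stone_plain_end in the frame of tile_blue below 0 m).
4. the tile is turned round and the foot edge of the glazed face bears on the plain-end part of the stone, the tile leaning 20 to 50 degrees towards the brass-screw end with that face underneath (contact force between tile_blue and stone above 0.4 N and angle between tile_blue's own z axis and vertical between 0.35 and 0.87 rad and z of edge_glazed in the frame of stone_top below 0.003 m and z of edge_back in the frame of stone_top above 0.0015 m and y of edge_glazed in the frame of stone_top between -0.03 and 0.03 m and x of edge_glazed in the frame of stone_top above 0.05 m and x of stone_screw_end in the frame of tile_blue below 0 m).
5. drawn along, the same edge still bears on the middle of the stone (contact force between tile_blue and stone above 0.4 N and angle between tile_blue's own z axis and vertical between 0.35 and 0.87 rad and z of edge_glazed in the frame of stone_top below 0.003 m and z of edge_back in the frame of stone_top above 0.0015 m and y of edge_glazed in the frame of stone_top between -0.03 and 0.03 m and x of edge_glazed in the frame of stone_top between -0.015 and 0.015 m and x of stone_screw_end in the frame of tile_blue below 0 m).
6. and still bears on the stone's part next to the brass screw (contact force between tile_blue and stone above 0.4 N and angle between tile_blue's own z axis and vertical between 0.35 and 0.87 rad and z of edge_glazed in the frame of stone_top below 0.003 m and z of edge_back in the frame of stone_top above 0.0015 m and y of edge_glazed in the frame of stone_top between -0.03 and 0.03 m and x of edge_glazed in the frame of stone_top below -0.05 m and x of stone_plain_end in the frame of tile_blue above 0 m).
At the end, for the whole second after the job is handed in: The blue tile hangs at rest on one of the two free pegs, the peg through its hole (hole centre within 6 mm sideways of the peg and between tip and bar), the tile within 14 degrees of upright, its glazed face away from the bar, its weight on the rail (((x of tile_blue_hole in the frame of peg_end between 0.003 and 0.04 m and y of tile_blue_hole in the frame of peg_end between -0.006 and 0.006 m and z of tile_blue_hole in the frame of peg_end between -0.008 and 0 m and x of peg_end in the frame of tile_blue below 0 m) or (x of tile_blue_hole in the frame of peg_middle between 0.003 and 0.04 m and y of tile_blue_hole in the frame of peg_middle between -0.006 and 0.006 m and z of tile_blue_hole in the frame of peg_middle between -0.008 and 0 m and x of peg_middle in the frame of tile_blue below 0 m)) and angle between tile_blue's own z axis and vertical below 0.25 rad and contact force between tile_blue and rail above 0.3 N and linear speed of tile_blue below 0.03 m/s and angular speed of tile_blue below 0.5 rad/s); the robot touches nothing.
It fails at once if the tile green is moved more than 20 mm (distance of tile_green from where it was at the start of the episode above 0.02 m).
It fails at once if the tile amber is moved more than 20 mm (distance of tile_amber from where it was at the start of the episode above 0.02 m).
It fails at once if the tile white is moved more than 20 mm (distance of tile_white from where it was at the start of the episode above 0.02 m).
It fails at once if the jar is moved more than 20 mm (distance of jar from where it was at the start of the episode above 0.02 m).
It also fails if it takes over 69 s, if anything falls off the work surface, if the arm or the gripper's body presses on something with over 40 N, if the wrist force passes 120 N, or if a joint passes its speed limit or range.

### The arm

A 6-joint arm with a two-finger parallel gripper is mounted at the origin on the work surface. World frame = base frame: x ahead of the robot, y to its left, z up, the work surface at z = 0. Lengths are in mm, angles in rad, forces in N, time in s.
With the tool pointing down it reaches from about 350 to 950 mm from the base axis. Payload 17.4 kg.
Tool frame: the origin (TCP) lies at the very end of the fingers, on their centre line; the grasp point (between the pads) lies 19 mm behind it (robot.tcp_to_grasp is the distance from the TCP to the grasp point, in mm); z points along the fingers, y is the line along which they close (so a half turn about z gives the same grasp; the last joint's range is limited). The gripper opens to 93 mm and grips with 3 to 60 N. Pads are 15 mm wide; open, the fingers measure 128 mm over their backs; the gripper's body (75 mm by 188 mm) begins 65 mm behind the grasp point.
Start: joints at [1.181, 0.116, 1.442, -0, 1.584, -0.038], TCP at [232.605, 633.662, 218.646] pointing down, gripper open.
Joint ranges: [-2.83, 2.83], [-0.83, 2.19], [0.07, 2.5], [-1.14, 4.28], [0.01, 3], [-2.97, 2.97]. Speed limits (rad/s): [1.89, 1.89, 2.22, 3.14, 3.14, 3.14].

### API

Orientations are given as a rotation vector (axis times angle).
In Python, from workcell import status, imaging, ticket, robot gives the robot as it stands. The module is installed in compiled form; this text tells all that it offers.
- The arm moves only by the tool jog_arm, never from a script. Its argument "moves" is a list of rows, each a list of 7 numbers: the finger opening in mm, from 0 to 93, then the shift along the tool's x, y, z in mm, then the turn, a rotation vector about the tool's x, y, z in rad. A call has 1 to 10 rows; each row is the pose to reach, as a shift and turn from the pose commanded when the call began, along the tool's axes at that moment; what a row does not reach only later rows make up. A row lasts 1/12 s, in which the tool goes at most 41.7 mm and 7.16 degrees, less where a joint would pass 70% of its speed; a pose out of reach is approached as far as the arm can. A call with a gripper value outside its range is refused whole. The fingers move at their own pace and stop on an object; "newtons" is the grip in N (left out, the last holds). Time passes only in rows, so rows that repeat a pose let the fingers close. It gives the time, the measured TCP pose, the force, the opening and the grip force at its end, in the units of the state.
- status.sense(): the state, without advancing time (a new reading comes with each control period).
- imaging.snapshot(name): name is "scene" or "top" or "wrist"; returns the picture (420x560x3 uint8, blue, green, red); there is no depth.
- imaging.get_calibration(name): a dict with "K" (3x3 intrinsics, pixels), "eye" and "orientation" of the camera in the world; the wrist camera has in their place "T_tool_cam" (4x4, takes a point from camera to tool coordinates, whose origin is the TCP and whose axes are the flange's). Camera axes: x right, y up, looking along -z (the intrinsics and any distortion apply to the point x, -y, -z); pixel columns grow to the right and rows downward; lengths in mm; the calibration is good to about 2 mm. A picture is of the moment at which its call begins: read the wrist's pose just before it. get_calibration takes no time and is no camera call.
- ticket.close_job(): hands the job in; it is judged then, once.
The state is a dict: "time": time; "q": joint angles; "qd": joint speeds; "effort": joint torques, N m; "tcp_pos": TCP position; "tool_rot": TCP orientation; "force": force on the tool from outside, world axes, zero at the start; "torque": the same for the moment, N m; "gripper_width": opening from 0.0 (shut) to 1.0 (fully open); "finger_force": force on a finger pad.
Only numpy, scipy, OpenCV 4.12 (cv2) and the standard library are available. Lean on these libraries where they do the work, as an engineer would, in place of code of your own. Each camera call takes 0.05 s, during which the arm holds its last target. There are 200 camera calls.

## Working session

There is one attempt and no reset: what is moved stays moved. The work goes in short steps, Python scripts to look and compute and a tool call to move; the robot and the scene stay as the last step left them, time stands still between calls to the robot, and variables do not carry over. Pictures are saved under pics/ and viewed, at most 12 in all, crops included, and the job is handed in when it is done.

Besides the shell and the picture viewer there is one more tool, called after ">>>" as name(argument=value, ...), one argument or row to a line, values as JSON. jog_arm: Moves the arm, as the interface text tells. Its arguments: {"type":"object","properties":{"moves":{"type":"array","items":{"type":"array","items":{"type":"number"}}},"newtons":{"type":"number"}},"required":["moves"]}

```bash
mkdir -p pics
python3 - <<'E'
from workcell import status, imaging
import cv2
print(status.sense())
for n in("scene","top"):
    cv2.imwrite(f"pics/{n}0.png",imaging.snapshot(n))
for n in("scene","top","wrist"): print(imaging.get_calibration(n))
E
```

```text
{'time': 0.0, 'q': array([ 1.18120096e+00,  1.16475860e-01,  1.44226901e+00,  1.33740379e-05,
        1.58398907e+00, -3.77550284e-02]), 'qd': array([0.0005805 , 0.00180309, 0.00040666, 0.00022478, 0.00438347,
       0.00105699]), 'effort': array([ 2.48565906e-03, -7.21274686e+01, -6.22587132e+01,  7.81323505e-02,
        2.43249326e-02, -1.29423133e-04]), 'tcp_pos': array([232.52107212, 633.46943096, 217.90967978]), 'tool_rot': array([-5.49778265e-01, -3.09285346e+00,  1.74736966e-03]), 'force': array([-0.87479041,  0.19311391,  0.71949525]), 'torque': array([ 0.00071067, -0.00944078,  0.02590726]), 'finger_force': 0.0, 'gripper_width': 0.9998575707794441}
{'K': array([[500.40651152,   0.        , 276.41683738],
       [  0.        , 500.40651152, 210.54319526],
       [  0.        ,   0.        ,   1.        ]]), 'eye': array([1379.58642544,  544.01602068, 1107.45986661]), 'orientation': array([0.41712081, 0.83981471, 2.03951154])}
{'K': array([[439.96329252,   0.        , 284.10074084],
       [  0.        , 439.96329252, 214.88112036],
       [  0.        ,   0.        ,   1.        ]]), 'eye': array([ 423.14532033,  -33.64008525, 1101.53223858]), 'orientation': array([ 0.12809842, -0.11430395, -1.56406143])}
{'K': array([[372.7503238 ,   0.        , 280.99498608],
       [  0.        , 372.7503238 , 209.73197487],
       [  0.        ,   0.        ,   1.        ]]), 'T_tool_cam': array([[-2.26551901e-04,  9.54770909e-01,  2.97342328e-01,
         8.31872441e+01],
       [ 9.99999640e-01,  4.59566989e-04, -7.13754325e-04,
        -9.32483062e-01],
       [-8.18120584e-04,  2.97342059e-01, -9.54770669e-01,
        -1.66958316e+02],
       [ 0.00000000e+00,  0.00000000e+00,  0.00000000e+00,
         1.00000000e+00]])}
```

View pics/scene0.png

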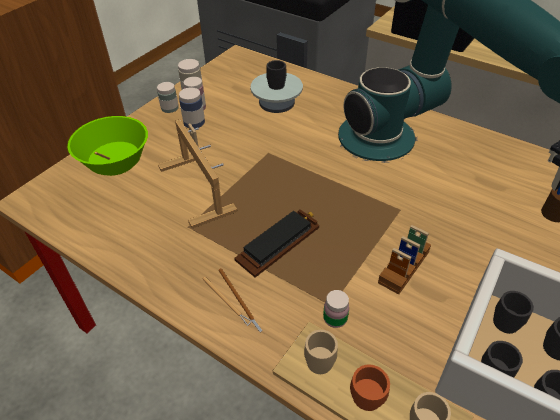

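View pics/top0.png

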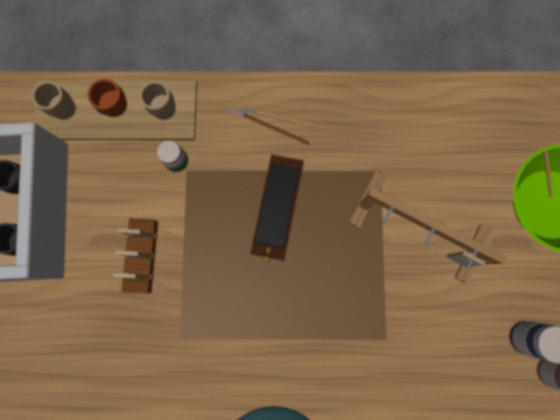

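Scene: the rack is on the right, with green nearest the robot at (415,238), blue in the middle at (407,250) and amber furthest at (399,263). Top: the stone is at (278,205) with its screw at (266,255). The rail runs from (370,195) to (495,262), with free pegs at about (388,213) and (430,236) and the white tile at (465,260). Next I'll work out rough positions.

```bash
cat > h.py <<'E'
import numpy as np, cv2
from scipy.spatial.transform import Rotation as R
from workcell import status, imaging
def cam(name, s=None):
    c=imaging.get_calibration(name)
    if name=="wrist":
        s=s or status.sense(); T=np.eye(4); T[:3,:3]=R.from_rotvec(s['tool_rot']).as_matrix(); T[:3,3]=s['tcp_pos']
        T=T@c['T_tool_cam']; return c['K'],T[:3,:3],T[:3,3]
    return c['K'],R.from_rotvec(c['orientation']).as_matrix(),np.array(c['eye'])
def ray(c,uv):
    K,Rm,e=c; d=np.linalg.inv(K)@[uv[0],uv[1],1]; return e, Rm@(d*[1,-1,-1])
def onz(c,uv,z):
    e,d=ray(c,uv); return e+d*(z-e[2])/d[2]
def proj(c,p):
    K,Rm,e=c; q=(np.asarray(p,float)-e)@Rm*[1,-1,-1]; q=q@K.T; return q[...,:2]/q[...,2:]
E
python3 - <<'E'
from h import *
np.set_printoptions(precision=1,suppress=True)
t=cam("top"); im=cv2.imread("pics/top0.png")
m=((im.max(2)<60)).astype(np.uint8); m[:140]=0; m[275:]=0; m[:,:240]=0; m[:,315:]=0
r=cv2.minAreaRect(np.argwhere(m)[:,::-1].astype(np.float32)); print(r)
b=cv2.boxPoints(r); print([onz(t,p,44) for p in b])
for n,p,z in [("blueL",(117,253),112),("blueR",(138,254),112),("grnL",(114,275),112),("grnR",(135,276),112),("ambL",(119,231),112),("ambR",(140,232),112),
  ("rackTL",(130,219),36),("rackTR",(157,221),36),("rackBL",(122,290),36),("rackBR",(153,292),36),
  ("barL",(370,195),162),("barR",(497,262),162),("pegE",(388,219),150),("pegM",(429,242),150),("pegW",(471,264),150),("jar",(172,155),70)]: print(n,onz(t,p,z))
print(m.sum())
v=np.vstack([cv2.resize(im[140:300,330:520],None,fx=4,fy=4)[:,:760]]) 
cv2.imwrite("pics/c1.png",cv2.resize(im[150:290,340:520],None,fx=4.2,fy=4.2,interpolation=cv2.INTER_CUBIC)[:590])
E
```

```text
((276.69232177734375, 207.03846740722656), (31.57469940185547, 97.86194610595703), 11.309932708740234)
[array([497.5,  53.7,  44. ]), array([735.8,   9.6,  44. ]), array([720.1, -67.3,  44. ]), array([482.9, -20.8,  44. ])]
blueL [489.2 351.6 112. ]
blueR [487.1 304.  112. ]
grnL [440.1 355.2 112. ]
grnR [438.1 308.  112. ]
ambL [539.1 350.1 112. ]
ambR [537.  302.2 112. ]
rackTL [577.7 354.4  36. ]
rackTR [573.  287.7  36. ]
rackBL [405.9 363.6  36. ]
rackBR [401.5 288.9  36. ]
barL [ 613.6 -211.6  162. ]
barR [ 469.6 -476.2  162. ]
pegE [ 562.8 -251.6  150. ]
pegM [ 512.7 -338.5  150. ]
pegW [ 465.7 -426.1  150. ]
jar [730.2 248.7  70. ]
2662
```

View pics/c1.png

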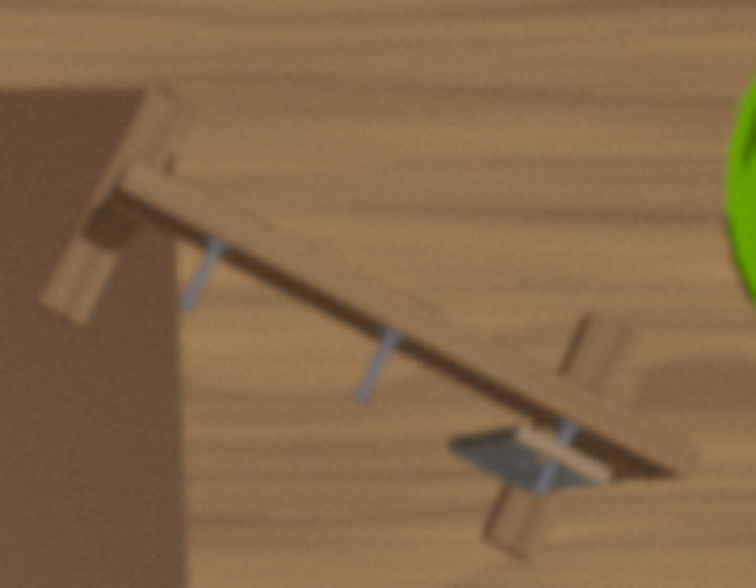

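The top crop gives peg tips at about (384.5,223) and (426,245) in the full picture, and the white tile hangs on the third peg. I'll fly the wrist over the rack to measure it more closely.

```bash
cat >> h.py <<'E'
def down(psi,tilt=0):
    "tool down, y axis at yaw psi (deg); tilt (deg) turns the tool about its own y axis"
    p=np.radians(psi); c,s=np.cos(p),np.sin(p)
    return R.from_matrix(np.array([[-s,c,0],[c,s,0],[0,0,-1.]]).T)*R.from_rotvec([0,np.radians(tilt),0])
def delta(p,Rt,base=None):
    s=status.sense(); Rc,pc=base or (R.from_rotvec(s['tool_rot']),s['tcp_pos'])
    d=np.r_[Rc.inv().apply(np.array(p)-pc),(Rc.inv()*Rt).as_rotvec()]
    print(np.round(d[:3],1),np.round(d[3:],3)); return d
E
python3 - <<'E'
from h import *
delta([488,328,230],down(-92.5))
E
```

```text
[-345.1 -198.8  -11.8] [-0.000e+00  1.000e-03  2.833e+00]
```

>>> jog_arm(
  moves=[
    [93,-345,-199,-12,0,0,2.83],
    [93,-345,-199,-12,0,0,2.83],
    [93,-345,-199,-12,0,0,2.83],
    [93,-345,-199,-12,0,0,2.83],
    [93,-345,-199,-12,0,0,2.83],
    [93,-345,-199,-12,0,0,2.83],
    [93,-345,-199,-12,0,0,2.83],
    [93,-345,-199,-12,0,0,2.83],
    [93,-345,-199,-12,0,0,2.83],
    [93,-345,-199,-12,0,0,2.83],
  ],
)

```text
time: 0.93
tcp_pos: [489.8, 324.8, 230.6]
tool_rot: [2.264, 2.177, -0.0]
force: [0.1, 1.1, 0.5]
gripper_width: 0.998
finger_force: 0.0
```

Run:
```python
from h import *
print(status.sense()['time'],status.sense()['q']);delta([488,328,230],down(-92.5))
```

```text
0.9333 [ 5.42595462e-01 -7.67396998e-02  1.61794818e+00 -6.81997320e-04
  1.60050525e+00  5.81554692e-01]
[ 3.1 -1.9  0.6] [1.000e-03 0.000e+00 1.575e+00]
```

>>> jog_arm(
  moves=[
    [93,0,0,0,0,0,1.57],
    [93,0,0,0,0,0,1.57],
    [93,0,0,0,0,0,1.57],
    [93,0,0,0,0,0,1.57],
    [93,0,0,0,0,0,1.57],
    [93,0,0,0,0,0,1.57],
    [93,0,0,0,0,0,1.57],
    [93,0,0,0,0,0,1.57],
    [93,0,0,0,0,0,1.57],
    [93,0,0,0,0,0,1.57],
  ],
)

```text
time: 1.77
tcp_pos: [487.8, 327.9, 230.3]
tool_rot: [3.11, 0.444, -0.001]
force: [0.1, -0.5, 0.5]
gripper_width: 0.996
finger_force: 0.0
```

>>> jog_arm(
  moves=[
    [70,0,0,0,0,0,0.32],
    [70,0,0,0,0,0,0.32],
    [70,0,0,0,0,0,0.32],
    [70,0,0,0,0,0,0.32],
    [70,0,0,0,0,0,0.32],
  ],
)

```text
time: 2.18
tcp_pos: [487.8, 327.9, 230.4]
tool_rot: [3.141, -0.043, -0.001]
force: [-0.4, 1.3, -0.7]
gripper_width: 0.76
finger_force: 0.0
```

Run:
```python
from h import *
import pickle
s=status.sense(); print(s['time'],s['q']);delta([488,328,230],down(-92.5))
pickle.dump(s,open("s1.pkl","wb")); cv2.imwrite("pics/w1.png",imaging.snapshot("wrist"))
```

```text
2.1833 [ 5.48446054e-01 -7.62941685e-02  1.61784726e+00 -1.51930288e-06
  1.60052688e+00  2.14680372e+00]
[ 0.2 -0.1  0.4] [0.    0.    0.016]
```

View pics/w1.png

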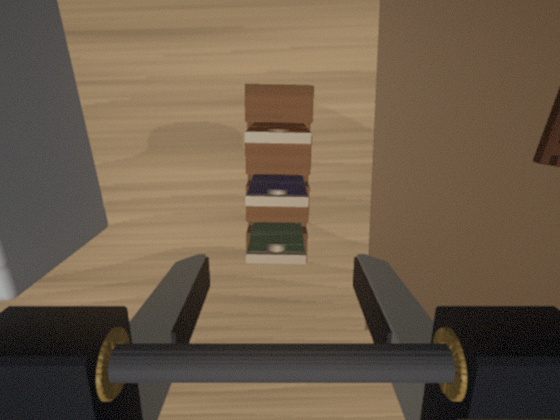

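The wrist view shows three tile tops as buff strips. Blue's is at (278,201), spanning columns 247 to 308, with its glaze on the far side. I'll measure the strip.

Run:
```python
from h import *
import pickle
np.set_printoptions(precision=1,suppress=True)
s=pickle.load(open("s1.pkl","rb")); c=cam("wrist",s); im=cv2.imread("pics/w1.png")
sub=im[185:215,235:320].astype(int); m=((sub[...,0]>115)).astype(np.uint8)
n,l,st,ce=cv2.connectedComponentsWithStats(m)
for k in range(1,n):
    if st[k,4]<100: continue
    pts=np.argwhere(l==k)[:,::-1].astype(np.float32)+[235,185]
    r=cv2.minAreaRect(pts.astype(np.float32)); print(st[k],r)
    b=cv2.boxPoints(r); w=[onz(c,p,112)for p in b]; print(np.array(w),np.mean(w,0))
print(sub[::2,40,:])
```

```text
[ 10  11  63  11 580] ((276.0006103515625, 200.9700164794922), (62.14756774902344, 9.258148193359375), 1.1457629203796387)
[[486.7 356.1 112. ]
 [494.4 355.6 112. ]
 [492.  306.4 112. ]
 [484.3 306.6 112. ]] [489.3 331.2 112. ]
[[ 48  44  46]
 [ 43  35  36]
 [ 88  78  81]
 [113 135 149]
 [119 139 157]
 [ 77  92 106]
 [126 145 161]
 [136 157 173]
 [137 158 174]
 [137 157 172]
 [135 157 170]
 [ 76  99 132]
 [ 58  84 120]
 [ 61  87 120]
 [ 60  85 119]]
```

Run:
```python
from h import *
delta([489,330.5,57],down(-92.8))
```

```text
[  1.2  -2.6 173.4] [0.    0.    0.022]
```

>>> jog_arm(
  moves=[
    [70,1.2,-2.6,40,0,0,0.02],
    [70,1.2,-2.6,80,0,0,0.02],
    [70,1.2,-2.6,115,0,0,0.02],
    [70,1.2,-2.6,150,0,0,0.02],
    [70,1.2,-2.6,165,0,0,0.02],
    [70,1.2,-2.6,173,0,0,0.02],
    [70,1.2,-2.6,173,0,0,0.02],
    [48,1.2,-2.6,173,0,0,0.02],
    [40,1.2,-2.6,173,0,0,0.02],
    [40,1.2,-2.6,173,0,0,0.02],
  ],
  newtons=20,
)

```text
time: 3.07
tcp_pos: [489.9, 331.0, 59.4]
tool_rot: [-3.139, 0.078, -0.003]
force: [0.7, -0.7, 0.2]
gripper_width: 0.59
finger_force: 0.0
```

>>> jog_arm(
  moves=[
    [40,0,0,0,0,0,0],
    [40,0,0,0,0,0,0],
    [40,0,0,0,0,0,0],
    [40,0,0,0,0,0,0],
  ],
  newtons=60,
)

```text
time: 3.4
tcp_pos: [489.8, 330.9, 59.0]
tool_rot: [-3.14, 0.079, -0.003]
force: [0.5, -0.4, 6.9]
gripper_width: 0.534
finger_force: 60.0
```

Run:
```python
from h import *
import pickle
s=status.sense(); print(s)
```

```text
{'time': 3.4, 'q': array([ 5.51007461e-01,  2.26324459e-02,  1.80410975e+00, -7.66643982e-05,
        1.31287590e+00,  2.17186884e+00]), 'qd': array([-0.00239069, -0.00156735, -0.00162814, -0.0014714 ,  0.0008808 ,
        0.00094127]), 'effort': array([ 2.48057063e-02, -5.61983693e+01, -5.45896769e+01,  8.45979061e-02,
       -3.41395726e-01, -2.17862122e-03]), 'tcp_pos': array([489.75414245, 330.85347567,  59.04201444]), 'tool_rot': array([-3.13959498e+00,  7.85778109e-02, -2.66368129e-03]), 'force': array([ 0.48033962, -0.36193872,  6.85369717]), 'torque': array([-0.20044408,  0.25223694, -0.00271539]), 'finger_force': 59.99528154730797, 'gripper_width': 0.5344351866131627}
```

>>> jog_arm(
  moves=[
    [40,0,0,-15,0,0,0],
    [40,0,0,-45,0,0,0],
    [40,0,0,-85,0,0,0],
    [40,0,0,-120,0,0,0],
    [40,0,0,-130,0,0,0],
    [40,0,0,-130,0,0,0],
  ],
)

```text
time: 3.9
tcp_pos: [490.2, 331.1, 191.5]
tool_rot: [-3.138, 0.079, -0.007]
force: [0.3, -0.2, -0.7]
gripper_width: 0.533
finger_force: 60.0
```

Run:
```python
from h import *
np.set_printoptions(precision=1,suppress=True)
s=status.sense(); print(s['tcp_pos'],s['gripper_width'],s['finger_force'],s['force'])
t=cam("top"); im=cv2.imread("pics/top0.png")
for th in (30,36,42,48):
    m=((im.max(2)<th)).astype(np.uint8); m[:140]=0; m[275:]=0; m[:,:240]=0; m[:,315:]=0
    m=cv2.morphologyEx(m,cv2.MORPH_OPEN,np.ones((3,3),np.uint8))
    r=cv2.minAreaRect(np.argwhere(m)[:,::-1].astype(np.float32)); b=cv2.boxPoints(r)
    w=np.array([onz(t,p,44) for p in b]); print(th,m.sum(),r,w[:,:2].tolist(),w.mean(0))
print(im[205,262:302].tolist())
```

```text
[490.2 331.1 191.5] 0.5329809313178332 59.99564319849014 [ 0.3 -0.2 -0.7]
30 0 ((0.0, 0.0), (0.0, 0.0), 0.0) [[1161.7730935228637, 730.8565565154876], [1161.7730935228637, 730.8565565154876], [1161.7730935228637, 730.8565565154876], [1161.7730935228637, 730.8565565154876]] [1161.8  730.9   44. ]
36 0 ((0.0, 0.0), (0.0, 0.0), 0.0) [[1161.7730935228637, 730.8565565154876], [1161.7730935228637, 730.8565565154876], [1161.7730935228637, 730.8565565154876], [1161.7730935228637, 730.8565565154876]] [1161.8  730.9   44. ]
42 950 ((281.2432556152344, 185.54054260253906), (27.619029998779297, 40.44215393066406), 9.462321281433105) [[616.4643218422664, 24.512958639971416], [716.9826366902971, 9.12342870943418], [705.5163426969737, -58.37368509424357], [605.3742935089263, -42.07094879367566]] [661.1 -16.7  44. ]
48 2268 ((277.0490417480469, 205.0963592529297), (28.972599029541016, 81.4812240600586), 11.689369201660156) [[521.2468017467718, 46.84240929702915], [719.6892134389543, 8.72127879341729], [704.8325663519795, -61.586971893657285], [507.3162058985572, -21.625323523430815]] [613.3  -6.9  44. ]
[[33, 39, 50], [35, 38, 42], [41, 42, 43], [40, 41, 40], [39, 40, 39], [40, 41, 40], [38, 40, 38], [38, 41, 39], [40, 40, 40], [42, 41, 40], [39, 41, 39], [39, 39, 41], [38, 40, 38], [43, 41, 43], [39, 40, 39], [39, 40, 43], [39, 38, 39], [41, 41, 42], [41, 39, 40], [40, 41, 42], [41, 39, 42], [40, 41, 42], [37, 38, 38], [40, 40, 41], [39, 40, 39], [38, 39, 40], [39, 43, 40], [36, 36, 38], [36, 38, 40], [34, 37, 44], [27, 34, 51], [25, 35, 59], [34, 46, 70], [44, 61, 84], [52, 74, 98], [53, 77, 101], [55, 79, 102], [55, 78, 103], [57, 80, 106], [54, 78, 103]]
```

```bash
cat >> h.py <<'E'
S=np.array([613.3,-6.9,44]); SY=-11
def stonept(u,h,v=0):
    c,s=np.cos(np.radians(SY)),np.sin(np.radians(SY)); return S+[u*c-v*s,u*s+v*c,h]
def tcp_for(E,e,Rt): return np.array(E)-Rt.apply(e)
EB=[-4.8,0,47]; EG=[3.2,0,47]
E
python3 - <<'E'
from h import *
Rt=down(SY-90,35)
delta(tcp_for(stonept(75,40),EB,Rt),Rt)
E
```

```text
[191.1 339.   66. ] [-0.047  0.605  0.136]
```

>>> jog_arm(
  moves=[
    [40,191,339,30,-0.047,0.605,0.136],
    [40,191,339,30,-0.047,0.605,0.136],
    [40,191,339,30,-0.047,0.605,0.136],
    [40,191,339,30,-0.047,0.605,0.136],
    [40,191,339,30,-0.047,0.605,0.136],
    [40,191,339,30,-0.047,0.605,0.136],
    [40,191,339,66,-0.047,0.605,0.136],
    [40,191,339,66,-0.047,0.605,0.136],
    [40,191,339,66,-0.047,0.605,0.136],
    [40,191,339,66,-0.047,0.605,0.136],
  ],
)

```text
time: 4.73
tcp_pos: [662.5, -21.1, 117.6]
tool_rot: [2.928, -0.282, 0.91]
force: [0.3, 0.2, -1.9]
gripper_width: 0.535
finger_force: 60.0
```

>>> jog_arm(
  moves=[
    [40,0,0,0,0,0,0],
    [40,0,0,0,0,0,0],
  ],
)

```text
time: 4.9
tcp_pos: [662.0, -18.8, 118.7]
tool_rot: [2.929, -0.283, 0.909]
force: [0.4, 0.9, -1.9]
gripper_width: 0.534
finger_force: 60.0
```

Run:
```python
from h import *
s=status.sense(); Rt=down(SY-90,35); print(s['time'],s['force'],s['q'])
delta(tcp_for(stonept(75,40),EB,Rt),Rt)
delta(tcp_for(stonept(75,5),EB,Rt),Rt)
im=imaging.snapshot("scene"); cv2.imwrite("pics/s2.png",cv2.resize(im[130:330,180:440],None,fx=3,fy=3))
```

```text
4.9 [ 0.38251762  0.92380479 -1.94968067] [-0.02058852 -0.20130137  2.00133499 -0.14917837  0.75210149  1.820826  ]
[ 5.3 -2.4 -4.4] [0.005 0.008 0.001]
[-14.6  -2.6  24.5] [0.005 0.008 0.001]
```

View pics/s2.png

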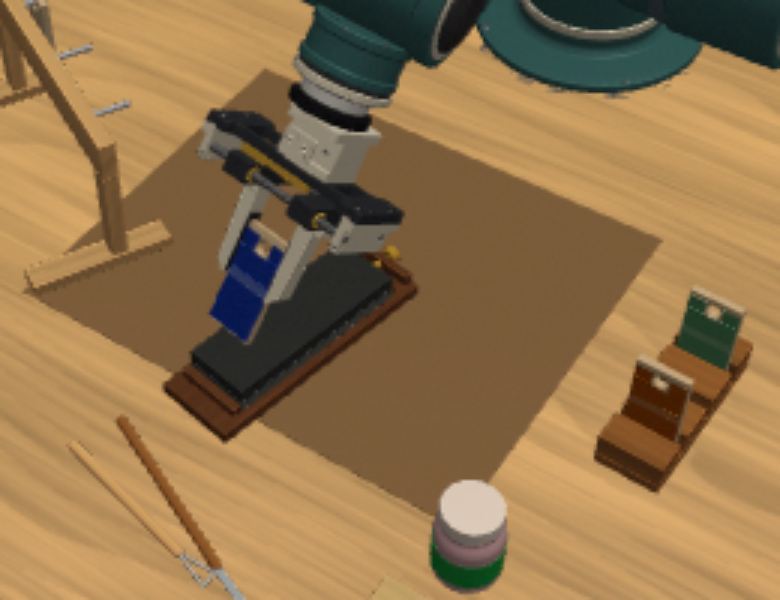

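The tile is over the plain end and leaning towards the screw, with the blue face on top. I'll go down.

>>> jog_arm(
  moves=[
    [40,-7,-2.5,11,0.005,0.008,0],
    [40,-14.5,-2.5,24.5,0.005,0.008,0],
    [40,-14.5,-2.5,24.5,0.005,0.008,0],
    [40,-14.5,-2.5,24.5,0.005,0.008,0],
  ],
)

```text
time: 5.28
tcp_pos: [664.7, -14.5, 92.6]
tool_rot: [2.929, -0.275, 0.927]
force: [0.3, -0.1, -0.1]
gripper_width: 0.532
finger_force: 60.0
```

```bash
cat > st.py <<'E'
from h import *
import sys
s=status.sense(); Rc=R.from_rotvec(s['tool_rot']); e=EB if sys.argv[1]=="B" else EG
w=Rc.apply(e)+s['tcp_pos']-S; c,q=np.cos(np.radians(SY)),np.sin(np.radians(SY))
print(s['time'],"edge uvh",np.round([w[0]*c+w[1]*q,-w[0]*q+w[1]*c,w[2]],1),"F",np.round(s['force'],1),"tilt",np.degrees(np.arccos(-Rc.as_matrix()[2,2])).round(1), s['gripper_width'].round(4))
E
python3 st.py B
```

```text
Traceback (most recent call last):
  File "st.py", line 5, in <module>
    print(s['time'],"edge uvh",np.round([w[0]*c+w[1]*q,-w[0]*q+w[1]*c,w[2]],1),"F",np.round(s['force'],1),"tilt",np.degrees(np.arccos(-Rc.as_matrix()[2,2])).round(1), s['gripper_width'].round(4))
                                                                                                                                                                       ^^^^^^^^^^^^^^^^^^^^^^^^
AttributeError: 'float' object has no attribute 'round'
```

```bash
sed -i "s/, s\['gripper_width'\].round(4)//" st.py; python3 st.py B
```

```text
5.2833 edge uvh [75.1  2.4  7.4] F [ 0.3 -0.1 -0.1] tilt 35.1
```

Next, down 5 mm, then 1 mm at a time.

>>> jog_arm(
  moves=[
    [40,-1.5,2,2.2,0,0,0],
    [40,-2.8,2,4,0,0,0],
    [40,-2.8,2,4,0,0,0],
    [40,-2.8,2,4,0,0,0],
  ],
)

```text
time: 5.62
tcp_pos: [665.1, -17.6, 88.8]
tool_rot: [2.928, -0.277, 0.93]
force: [1.1, 0.9, -1.0]
gripper_width: 0.533
finger_force: 60.0
```

```bash
python3 st.py B
```

```text
5.6167 edge uvh [76.1 -0.5  3.7] F [ 1.1  0.9 -1. ] tilt 35.2
```

>>> jog_arm(
  moves=[
    [40,-0.9,0,1.2,0,0,0],
    [40,-0.9,0,1.2,0,0,0],
    [40,-0.9,0,1.2,0,0,0],
  ],
)

```text
time: 5.87
tcp_pos: [665.0, -17.7, 86.8]
tool_rot: [2.928, -0.278, 0.929]
force: [0.2, 0.1, -0.9]
gripper_width: 0.536
finger_force: 60.0
```

```bash
python3 st.py B
```

```text
5.8667 edge uvh [75.9 -0.7  1.7] F [ 0.2  0.1 -0.9] tilt 35.2
```

>>> jog_arm(
  moves=[
    [40,-0.9,0,1.2,0,0,0],
    [40,-0.9,0,1.2,0,0,0],
    [40,-0.9,0,1.2,0,0,0],
  ],
)

```text
time: 6.12
tcp_pos: [664.9, -17.6, 85.2]
tool_rot: [2.928, -0.277, 0.929]
force: [-0.3, 0.7, -0.3]
gripper_width: 0.537
finger_force: 60.0
```

>>> jog_arm(
  moves=[
    [40,-0.6,0,0.8,0,0,0],
    [40,-0.6,0,0.8,0,0,0],
    [40,-0.6,0,0.8,0,0,0],
  ],
)

```text
time: 6.37
tcp_pos: [665.1, -17.7, 84.6]
tool_rot: [2.928, -0.277, 0.93]
force: [-1.1, -0.7, 2.3]
gripper_width: 0.532
finger_force: 60.0
```

```bash
python3 st.py B
```

```text
6.3667 edge uvh [76.1 -0.6 -0.5] F [-1.1 -0.7  2.3] tilt 35.2
```

>>> jog_arm(
  moves=[
    [40,-0.6,0,0.8,0,0,0],
    [40,-0.6,0,0.8,0,0,0],
    [40,-0.6,0,0.8,0,0,0],
  ],
)

```text
time: 6.62
tcp_pos: [665.5, -17.6, 84.5]
tool_rot: [2.927, -0.277, 0.932]
force: [-3.4, 0.5, 7.0]
gripper_width: 0.538
finger_force: 60.0
```

```bash
python3 st.py B
```

```text
6.6167 edge uvh [76.5 -0.5 -0.6] F [-3.4  0.5  7. ] tilt 35.3
```

>>> jog_arm(
  moves=[
    [40,-4.1,0,-2.9,0,0,0],
    [40,-8.2,0,-5.7,0,0,0],
    [40,-12.3,0,-8.6,0,0,0],
    [40,-16.4,0,-11.5,0,0,0],
    [40,-16.4,0,-11.5,0,0,0],
  ],
)

```text
time: 7.03
tcp_pos: [645.0, -13.7, 84.4]
tool_rot: [2.927, -0.277, 0.932]
force: [-5.4, 0.7, 9.3]
gripper_width: 0.536
finger_force: 60.0
```

```bash
python3 st.py B
```

```text
7.0333 edge uvh [55.6 -0.5 -0.7] F [-5.4  0.7  9.3] tilt 35.3
```

>>> jog_arm(
  moves=[
    [40,-4.9,0,-3.4,0,0,0],
    [40,-9.8,0,-6.9,0,0,0],
    [40,-14.7,0,-10.3,0,0,0],
    [40,-19.7,0,-13.8,0,0,0],
    [40,-24.6,0,-17.2,0,0,0],
    [40,-29.5,0,-20.6,0,0,0],
    [40,-34.4,0,-24.1,0,0,0],
    [40,-39.3,0,-27.5,0,0,0],
    [40,-45,0,-31.5,0,0,0],
    [40,-45,0,-31.5,0,0,0],
  ],
)

```text
time: 7.87
tcp_pos: [591.0, -3.3, 84.4]
tool_rot: [2.927, -0.277, 0.932]
force: [-6.3, -0.1, 10.5]
gripper_width: 0.536
finger_force: 60.0
```

```bash
python3 st.py B
```

```text
7.8667 edge uvh [ 0.7 -0.6 -0.7] F [-6.3 -0.1 10.5] tilt 35.3
```

>>> jog_arm(
  moves=[
    [40,-5,0,-3.5,0,0,0],
    [40,-11,0,-7.7,0,0,0],
    [40,-17,0,-11.9,0,0,0],
    [40,-23,0,-16.1,0,0,0],
    [40,-29,0,-20.3,0,0,0],
    [40,-36,0,-25.2,0,0,0],
    [40,-43,0,-30.1,0,0,0],
    [40,-50,0,-35,0,0,0],
    [40,-57,0,-39.9,0,0,0],
    [40,-62,0,-43.4,0,0,0],
  ],
)

```text
time: 8.7
tcp_pos: [517.2, 10.8, 84.3]
tool_rot: [2.927, -0.277, 0.934]
force: [3.8, -0.8, 6.4]
gripper_width: 0.534
finger_force: 60.0
```

>>> jog_arm(
  moves=[
    [40,0,0,0,0,0,0],
  ],
)

```text
time: 8.78
tcp_pos: [516.8, 10.9, 84.3]
tool_rot: [2.927, -0.277, 0.933]
force: [-6.2, 0.8, 11.9]
gripper_width: 0.533
finger_force: 60.0
```

```bash
python3 st.py B
```

```text
8.7833 edge uvh [-74.9  -0.8  -0.8] F [-6.2  0.8 11.9] tilt 35.4
```

Run:
```python
from h import *
RA=down(-16); pA=stonept(-20,150); a=delta(pA,RA)
RB=down(79,-35); pB=tcp_for(stonept(75,15),EG,RB); delta(pB,RB,(RA,pA))
```

```text
[127.2  -0.7 -44.2] [ 0.455 -0.499 -1.429]
[ 6.2 70.4 94.7] [-0.505 -0.463 -1.601]
```

>>> jog_arm(
  moves=[
    [40,23,0,-33,0,0,0],
    [40,46,0,-66,0,0,0],
    [40,127,0,-44,0.455,-0.499,-1.429],
    [40,127,0,-44,0.455,-0.499,-1.429],
    [40,127,0,-44,0.455,-0.499,-1.429],
    [40,127,0,-44,0.455,-0.499,-1.429],
    [40,127,0,-44,0.455,-0.499,-1.429],
    [40,127,0,-44,0.455,-0.499,-1.429],
    [40,127,0,-44,0.455,-0.499,-1.429],
    [40,127,0,-44,0.455,-0.499,-1.429],
  ],
)

```text
time: 9.62
tcp_pos: [593.2, -4.2, 191.4]
tool_rot: [2.882, 1.131, 0.384]
force: [-0.4, 1.4, -0.5]
gripper_width: 0.535
finger_force: 60.0
```

Run:
```python
from h import *
print(status.sense()['q'])
RB=down(79,-35); pB=tcp_for(stonept(75,50),EG,RB); delta(pB,RB)
delta(stonept(-20,150),down(-16))
```

```text
[-0.0968804  -0.20837263  1.81387475  0.09502974  1.30649509  0.71201181]
[28.5 49.4 70.9] [-0.37 -0.34 -2.2 ]
[ 1.6 -0.3 -2.4] [ 0.168 -0.186 -0.541]
```

>>> jog_arm(
  moves=[
    [40,0,0,0,-0.37,-0.34,-2.2],
    [40,0,0,0,-0.37,-0.34,-2.2],
    [40,0,0,0,-0.37,-0.34,-2.2],
    [40,0,0,0,-0.37,-0.34,-2.2],
    [40,0,0,0,-0.37,-0.34,-2.2],
    [40,0,0,0,-0.37,-0.34,-2.2],
    [40,0,0,0,-0.37,-0.34,-2.2],
    [40,0,0,0,-0.37,-0.34,-2.2],
    [40,0,0,0,-0.37,-0.34,-2.2],
    [40,0,0,0,-0.37,-0.34,-2.2],
  ],
)

```text
time: 10.45
tcp_pos: [593.3, -3.9, 191.2]
tool_rot: [1.542, 2.257, 0.131]
force: [0.5, 0.0, -1.3]
gripper_width: 0.537
finger_force: 60.0
```

Run:
```python
from h import *
print(status.sense()['q'])
RB=down(79,-35); pB=tcp_for(stonept(75,50),EG,RB); delta(pB,RB)
```

```text
[ 0.03117291 -0.29956019  1.91510958 -0.17462312  1.14548272 -0.29948711]
[-17.6  39.   80.2] [-0.165 -0.148 -0.981]
```

>>> jog_arm(
  moves=[
    [40,0,0,0,-0.165,-0.148,-0.981],
    [40,0,0,0,-0.165,-0.148,-0.981],
    [40,0,0,0,-0.165,-0.148,-0.981],
    [40,-4,10,20,-0.165,-0.148,-0.981],
    [40,-9,20,40,-0.165,-0.148,-0.981],
    [40,-17.6,39,80,-0.165,-0.148,-0.981],
    [40,-17.6,39,80,-0.165,-0.148,-0.981],
    [40,-17.6,39,80,-0.165,-0.148,-0.981],
    [40,-17.6,39,80,-0.165,-0.148,-0.981],
    [40,-17.6,39,80,-0.165,-0.148,-0.981],
  ],
)

```text
time: 11.28
tcp_pos: [662.9, -17.1, 134.7]
tool_rot: [0.256, 2.52, -0.074]
force: [0.8, -0.3, -0.5]
gripper_width: 0.534
finger_force: 60.0
```

```bash
python3 - <<'E'
from h import *
print(status.sense()['q'])
RB=down(79,-35); pB=tcp_for(stonept(75,8),EG,RB); delta(pB,RB)
im=imaging.snapshot("wrist"); cv2.imwrite("pics/w3.png",im)
E
python3 st.py G
```

```text
[-0.01859223 -0.21668846  1.98909563 -0.14413668  0.77184896 -1.3146642 ]
[24.3  0.4 34.8] [-0.001 -0.001 -0.01 ]
11.3333 edge uvh [75.2 -0.4 51.1] F [ 0.3  0.1 -0.9] tilt 35.0
```

View pics/w3.png

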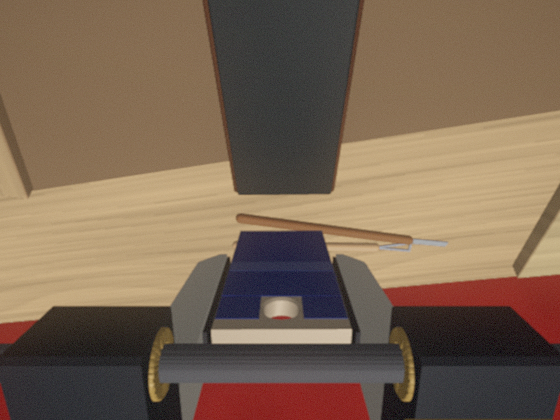

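The wrist view shows the tile square in the fingers, hole at (281,309), glaze towards the camera, and the stone's plain end ahead at about (285,192). I'll go down for the second stroke.

>>> jog_arm(
  moves=[
    [40,12,0,17,0,0,-0.01],
    [40,24,0.4,35,0,0,-0.01],
    [40,26.5,0.4,38.5,0,0,-0.01],
    [40,27,0.4,39,0,0,-0.01],
    [40,27,0.4,39,0,0,-0.01],
    [40,27,0.4,39,0,0,-0.01],
  ],
)

```text
time: 11.83
tcp_pos: [664.6, -16.4, 89.7]
tool_rot: [0.239, 2.519, -0.078]
force: [-0.7, -0.3, -0.6]
gripper_width: 0.536
finger_force: 60.0
```

```bash
python3 st.py G
```

```text
11.8333 edge uvh [76.6  0.4  5.4] F [-0.7 -0.3 -0.6] tilt 35.1
```

>>> jog_arm(
  moves=[
    [40,1.1,0,1.6,0,0,0],
    [40,2.2,0,3.2,0,0,0],
    [40,2.2,0,3.2,0,0,0],
    [40,2.2,0,3.2,0,0,0],
  ],
)

```text
time: 12.17
tcp_pos: [664.3, -16.5, 84.6]
tool_rot: [0.238, 2.52, -0.079]
force: [0.6, -0.4, 0.0]
gripper_width: 0.535
finger_force: 60.0
```

>>> jog_arm(
  moves=[
    [40,0.6,0,0.8,0,0,0],
    [40,0.6,0,0.8,0,0,0],
    [40,0.6,0,0.8,0,0,0],
  ],
)

```text
time: 12.42
tcp_pos: [664.6, -16.5, 84.3]
tool_rot: [0.238, 2.519, -0.079]
force: [-4.0, -0.2, 7.6]
gripper_width: 0.538
finger_force: 60.0
```

```bash
python3 st.py G
```

```text
12.4167 edge uvh [76.6  0.3  0.1] F [-4.  -0.2  7.6] tilt 35.1
```

Contact at about 8 N. I'll draw it in the same way as before.

>>> jog_arm(
  moves=[
    [40,4.9,0,-3.4,0,0,0],
    [40,9.8,0,-6.9,0,0,0],
    [40,14.7,0,-10.3,0,0,0],
    [40,20.5,0,-14.3,0,0,0],
    [40,26.6,0,-18.6,0,0,0],
    [40,32.7,0,-22.9,0,0,0],
    [40,38.8,0,-27.2,0,0,0],
    [40,44.9,0,-31.4,0,0,0],
    [40,51,0,-35.7,0,0,0],
    [40,55,0,-38.5,0,0,0],
  ],
)

```text
time: 13.25
tcp_pos: [598.1, -3.8, 84.3]
tool_rot: [0.237, 2.518, -0.079]
force: [3.2, -1.3, 4.5]
gripper_width: 0.534
finger_force: 60.0
```

```bash
python3 st.py G
```

```text
13.25 edge uvh [9.  0.2 0. ] F [ 3.2 -1.3  4.5] tilt 35.2
```

>>> jog_arm(
  moves=[
    [40,5,0,-3.5,0,0,0],
    [40,11,0,-7.7,0,0,0],
    [40,17,0,-11.9,0,0,0],
    [40,23,0,-16.1,0,0,0],
    [40,29,0,-20.3,0,0,0],
    [40,36,0,-25.2,0,0,0],
    [40,43,0,-30.1,0,0,0],
    [40,50,0,-35,0,0,0],
    [40,57,0,-39.9,0,0,0],
    [40,66,0,-46.2,0,0,0],
  ],
)

```text
time: 14.08
tcp_pos: [519.2, 11.3, 84.1]
tool_rot: [0.238, 2.518, -0.079]
force: [4.1, 0.1, 7.7]
gripper_width: 0.534
finger_force: 60.0
```

>>> jog_arm(
  moves=[
    [40,0,0,0,0,0,0],
  ],
)

```text
time: 14.17
tcp_pos: [518.3, 11.6, 84.3]
tool_rot: [0.237, 2.518, -0.078]
force: [-5.7, 0.5, 11.2]
gripper_width: 0.536
finger_force: 60.0
```

```bash
python3 st.py G
```

```text
14.1667 edge uvh [-72.3  -0.    0. ] F [-5.7  0.5 11.2] tilt 35.2
```

```bash
cat >> h.py <<'E'
HOLE=np.array([-0.8*-1*-1,0,47-86])   # hole in tool frame (tile tilt in grip assumed 0)
E
python3 - <<'E'
from h import *
np.set_printoptions(precision=1,suppress=True)
t=cam("top"); P={k:onz(t,p,150) for k,p in dict(eb=(391.9,206.7),et=(384.5,223.3),mb=(433.6,228.6),mt=(426.2,245.2)).items()}
print(P); a=P['eb']-P['et']; b=P['mb']-P['mt']; c=P['et']-P['mt']
for v in(a,b,c): print(np.linalg.norm(v),np.degrees(np.arctan2(v[1],v[0])))
e=P['et']; y=np.radians(np.degrees(np.arctan2(c[1],c[0]))-90); xr=np.array([np.cos(y),np.sin(y),0])
psi=np.degrees(y)+90; Rt=down(psi); print(psi)
p=tcp_for(e-60*xr+[0,0,50],HOLE,Rt); print(p); delta(p,Rt)
E
```

```text
{'eb': array([ 590., -261.,  150.]), 'et': array([ 553.3, -243.7,  150. ]), 'mb': array([ 542. , -349.8,  150. ]), 'mt': array([ 505.8, -332.1,  150. ])}
40.618991004113745 -25.237248410865273
40.2479987513365 -26.048236360782735
100.34650176807008 61.7634209002501
61.7634209002501
[ 499.7 -215.   161. ]
[ -63.7 -226.2  -48.3] [0.1 0.6 0.3]
```

>>> jog_arm(
  moves=[
    [40,-20,0,-29,0,0,0],
    [40,-42,0,-60,0,0,0],
    [40,-64,-80,-64,0.1,0.6,0.3],
    [40,-64,-150,-60,0.1,0.6,0.3],
    [40,-64,-226,-50,0.1,0.6,0.3],
    [40,-64,-226,-48,0.1,0.6,0.3],
    [40,-64,-226,-48,0.1,0.6,0.3],
    [40,-64,-226,-48,0.1,0.6,0.3],
    [40,-64,-226,-48,0.1,0.6,0.3],
    [40,-64,-226,-48,0.1,0.6,0.3],
  ],
)

```text
time: 15.0
tcp_pos: [500.4, -216.0, 158.2]
tool_rot: [0.78, 3.04, -0.012]
force: [0.3, 0.1, -0.8]
gripper_width: 0.532
finger_force: 60.0
```

```bash
cat >> h.py <<'E'
ET=np.array([553.3,-243.7,150]); RY=-27.8; XR=np.array([np.cos(np.radians(RY)),np.sin(np.radians(RY)),0]); RR=down(RY+90)
E
python3 - <<'E'
from h import *
s=status.sense(); print(s['q'],s['force'])
delta(tcp_for(ET-60*XR+[0,0,50],HOLE,RR),RR); delta(tcp_for(ET-60*XR,HOLE,RR),RR)
E
```

```text
[-0.4504539  -0.14962435  1.8018507  -0.00710279  1.48466734 -1.51813034] [ 0.31810864  0.09085301 -0.75083989]
[ 1.1  0.2 -2.8] [-0.007  0.005 -0.017]
[ 1.3  0.5 47.2] [-0.007  0.005 -0.017]
```

>>> jog_arm(
  moves=[
    [40,1.2,0.4,15,-0.007,0.005,-0.017],
    [40,1.2,0.4,15,-0.007,0.005,-0.017],
    [40,1.2,0.4,15,-0.007,0.005,-0.017],
    [40,1.2,0.4,15,-0.007,0.005,-0.017],
  ],
)

```text
time: 15.33
tcp_pos: [499.9, -213.5, 144.7]
tool_rot: [0.749, 3.048, -0.001]
force: [-1.0, 0.6, -1.1]
gripper_width: 0.531
finger_force: 60.0
```

Run:
```python
from h import *
import pickle
s=status.sense(); pickle.dump(s,open("s4.pkl","wb")); im=imaging.snapshot("wrist"); cv2.imwrite("pics/w4.png",im)
c=cam("wrist",s)
for n,p in [("tip",ET),("base",ET+40*XR)]: print(n,proj(c,p))
Rc=R.from_rotvec(s['tool_rot'])
print("hole front",proj(c,Rc.apply([3.2,0,-39])+s['tcp_pos']), [proj(c,Rc.apply(q)+s['tcp_pos']).round(1) for q in ([3.2,-25,-53],[3.2,25,-53],[3.2,-25,47],[3.2,25,47])])
delta(tcp_for(ET-60*XR,HOLE,RR),RR)
```

```text
tip [278.71582817 379.21988541]
base [278.64610197 437.38963255]
hole front [283.12500912 307.36358177] [array([213.1, 329. ]), array([353.7, 328.9]), array([241.4, 230.4]), array([323.1, 230.4])]
[-0.2 -1.7 34. ] [0.    0.004 0.003]
```

View pics/w4.png

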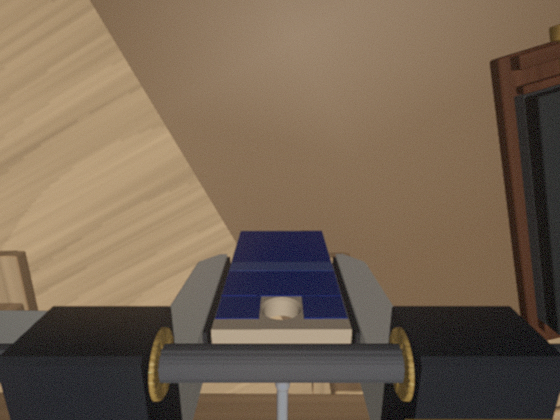

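The tile is square in the grip with its hole at (282,309). The peg is at (283,385) and below, directly behind it. I'll enlarge that area to measure exactly.

Run:
```python
import cv2
im=cv2.imread("pics/w4.png"); cv2.imwrite("pics/c4.png",cv2.resize(im[220:420,180:380],None,fx=3,fy=3,interpolation=cv2.INTER_CUBIC))
```

```text
(no output)
```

View pics/c4.png

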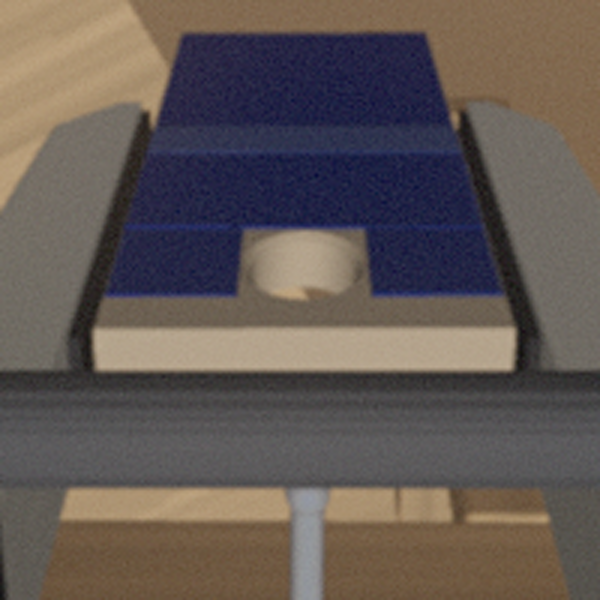

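Run:
```python
from h import *
import pickle
s=pickle.load(open("s4.pkl","rb")); c=cam("wrist",s); YR=np.cross([0,0,1],XR)
for x,z in((40,-32),(40,12),(0,0),(-4,4),(8,4),(8,0)): print(x,z,proj(c,ET+x*XR+[0,0,z]).round(1))
t=cam("scene")
for n,p in (("tip",ET),("base",ET+40*XR),("mt",ET-100*YR),("mb",ET-100*YR+40*XR)): print(n,proj(t,p).round(1))
im=cv2.imread("pics/scene0.png"); cv2.imwrite("pics/c5.png",cv2.resize(im[110:230,140:260],None,fx=5,fy=5,interpolation=cv2.INTER_CUBIC))
im=cv2.imread("pics/w4.png"); print(im[383:420:2,260].mean(1).round(),im[383:420:2,300].mean(1).round())
```

```text
40 -32 [278.9 393.5]
40 12 [278.5 457.3]
0 0 [278.7 379.2]
-4 4 [278.7 378.6]
8 4 [278.7 397.2]
8 0 [278.7 391.4]
tip [221.6 163.6]
base [209.  167.9]
mt [208.8 145. ]
mb [196.6 149. ]
[138. 150. 145. 148. 148. 123.  88.  91.  92.  92.  87.  93.  92.  87.
  86.  91.  90.  88.  84.] [134. 143. 142. 144. 145. 128.  91.  92.  98.  95.  90.  87.  89.  91.
  90.  87.  90.  86.  77.]
```

View pics/c5.png

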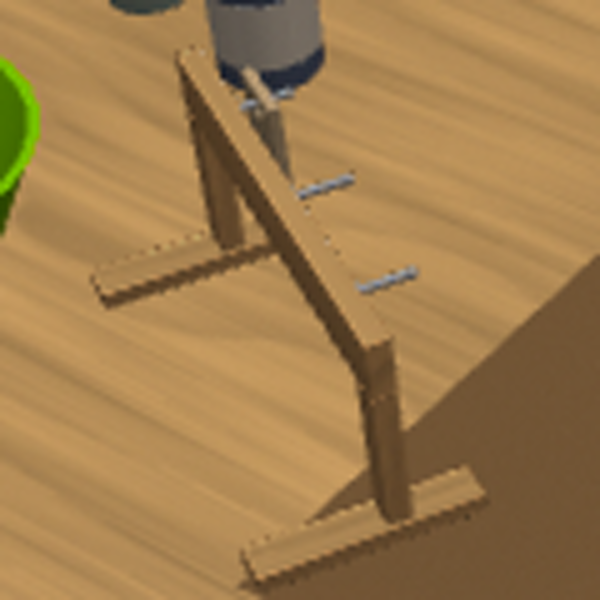

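The bar's lower edge measures 393 against a predicted 393.5, so the height is right. The peg needs a 1.9 mm sideways correction and the hole −0.7 mm. The scene crop agrees, with tips at (222.8,164.4) and (210.2,146).

```bash
cat >> h.py <<'E'
ET=ET+1.9*np.cross([0,0,1],XR); HOLE=np.array([-0.5,-0.7,-39])
def at(x,z=0):
    return delta(tcp_for(ET+x*XR+[0,0,z],HOLE,RR),RR)
def where():
    s=status.sense(); w=R.from_rotvec(s['tool_rot']).apply(HOLE)+s['tcp_pos']-ET
    print(s['time'],"hole in peg frame",np.round([w@XR,w@np.cross([0,0,1],XR),w[2]],1),"F",np.round(s['force'],1))
E
python3 -c "
from h import *
where(); at(-15,-0.5)"
```

```text
15.3833 hole in peg frame [-60.8  -0.9  34. ] F [-0.2 -0.2 -0.2]
[-45.5   0.7  34.6] [0.    0.004 0.003]
```

>>> jog_arm(
  moves=[
    [40,-10,0.7,20,0,0.004,0.003],
    [40,-25,0.7,34.6,0,0.004,0.003],
    [40,-40,0.7,34.6,0,0.004,0.003],
    [40,-45.5,0.7,34.6,0,0.004,0.003],
    [40,-45.5,0.7,34.6,0,0.004,0.003],
    [40,-45.5,0.7,34.6,0,0.004,0.003],
    [40,-45.5,0.7,34.6,0,0.004,0.003],
  ],
)

```text
time: 15.97
tcp_pos: [540.6, -234.7, 110.8]
tool_rot: [-0.756, -3.049, -0.0]
force: [-0.6, -0.3, -0.8]
gripper_width: 0.534
finger_force: 60.0
```

```bash
python3 -c "
from h import *
where(); at(-15,-0.5);at(16,-0.5)
im=imaging.snapshot('wrist'); cv2.imwrite('pics/c6.png',cv2.resize(im[220:420,180:380],None,fx=3,fy=3,interpolation=cv2.INTER_CUBIC))"
```

```text
15.9667 hole in peg frame [-15.   -0.6  -0.2] F [-0.6 -0.3 -0.8]
[0.  0.6 0.3] [ 0.    -0.    -0.001]
[-31.    0.6   0.3] [ 0.    -0.    -0.001]
```

View pics/c6.png

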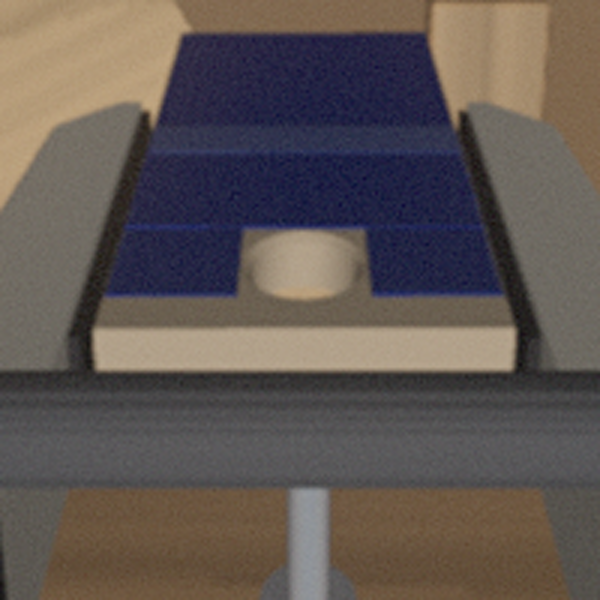

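The peg lines up behind the hole, about 0.7 mm to the right, which matches the remaining correction. I'll push it on.

>>> jog_arm(
  moves=[
    [40,0,0.7,0.3,0,0,0],
    [40,-5,0.7,0.3,0,0,0],
    [40,-11,0.7,0.3,0,0,0],
    [40,-17,0.7,0.3,0,0,0],
    [40,-23,0.7,0.3,0,0,0],
    [40,-29,0.7,0.3,0,0,0],
    [40,-31,0.7,0.3,0,0,0],
    [40,-31,0.7,0.3,0,0,0],
  ],
)

```text
time: 16.68
tcp_pos: [568.9, -249.1, 109.5]
tool_rot: [-0.756, -3.048, -0.001]
force: [0.6, 0.4, -1.0]
gripper_width: 0.535
finger_force: 60.0
```

```bash
python3 -c "
from h import *
where()"
```

```text
16.6833 hole in peg frame [16.9 -0.1 -1.5] F [ 0.6  0.4 -1. ]
```

>>> jog_arm(
  moves=[
    [40,0,0,1,0,0,0],
    [40,0,0,2,0,0,0],
    [40,0,0,2,0,0,0],
    [40,0,0,2,0,0,0],
  ],
)

```text
time: 17.02
tcp_pos: [568.3, -248.7, 107.7]
tool_rot: [-0.756, -3.048, -0.001]
force: [-0.1, -0.4, -0.9]
gripper_width: 0.538
finger_force: 60.0
```

```bash
python3 -c "
from h import *
where()"
```

```text
17.0167 hole in peg frame [16.2 -0.  -3.3] F [-0.1 -0.4 -0.9]
```

>>> jog_arm(
  moves=[
    [40,0,0,0.6,0,0,0],
    [40,0,0,0.6,0,0,0],
    [40,0,0,0.6,0,0,0],
  ],
)

```text
time: 17.27
tcp_pos: [568.5, -248.8, 107.2]
tool_rot: [-0.756, -3.048, -0.001]
force: [0.1, 0.3, -0.7]
gripper_width: 0.533
finger_force: 60.0
```

>>> jog_arm(
  moves=[
    [40,0,0,0.4,0,0,0],
    [40,0,0,0.4,0,0,0],
    [40,0,0,0.4,0,0,0],
  ],
)

```text
time: 17.52
tcp_pos: [568.6, -248.8, 106.9]
tool_rot: [-0.756, -3.048, -0.001]
force: [-0.8, 0.2, 0.7]
gripper_width: 0.534
finger_force: 60.0
```

```bash
python3 -c "
from h import *
where()"
```

```text
17.5167 hole in peg frame [16.4 -0.  -4.1] F [-0.8  0.2  0.7]
```

Resting on the peg at −4.1 mm, as expected. I'll open the fingers and wait for any swing to settle.

>>> jog_arm(
  moves=[
    [51,0,0,0,0,0,0],
    [53,0,0,0,0,0,0],
    [56,0,0,0,0,0,0],
    [62,0,0,0,0,0,0],
    [68,0,0,0,0,0,0],
    [68,0,0,0,0,0,0],
    [68,0,0,0,0,0,0],
    [68,0,0,0,0,0,0],
  ],
  newtons=5,
)

```text
time: 18.18
tcp_pos: [568.5, -248.9, 106.8]
tool_rot: [-0.756, -3.048, -0.001]
force: [-0.1, -0.6, -0.9]
gripper_width: 0.732
finger_force: 0.0
```

>>> jog_arm(
  moves=[
    [68,0,0,-10,0,0,0],
    [68,0,0,-30,0,0,0],
    [68,0,0,-60,0,0,0],
    [68,0,0,-95,0,0,0],
    [68,20,0,-130,0,0,0],
    [68,60,0,-150,0,0,0],
    [68,100,0,-150,0,0,0],
    [68,140,0,-150,0,0,0],
    [68,140,0,-150,0,0,0],
    [68,140,0,-150,0,0,0],
  ],
)

```text
time: 19.02
tcp_pos: [444.0, -182.9, 258.9]
tool_rot: [0.756, 3.047, -0.0]
force: [0.9, -0.2, 0.5]
gripper_width: 0.732
finger_force: 0.0
```

```bash
python3 -c "
from h import *
where()
im=imaging.snapshot('scene'); cv2.imwrite('pics/c7.png',cv2.resize(im[100:260,130:330],None,fx=3.7,fy=3.7,interpolation=cv2.INTER_CUBIC))"
```

```text
19.0167 hole in peg frame [-1.246e+02  1.000e-01  1.479e+02] F [ 0.9 -0.2  0.5]
```

View pics/c7.png

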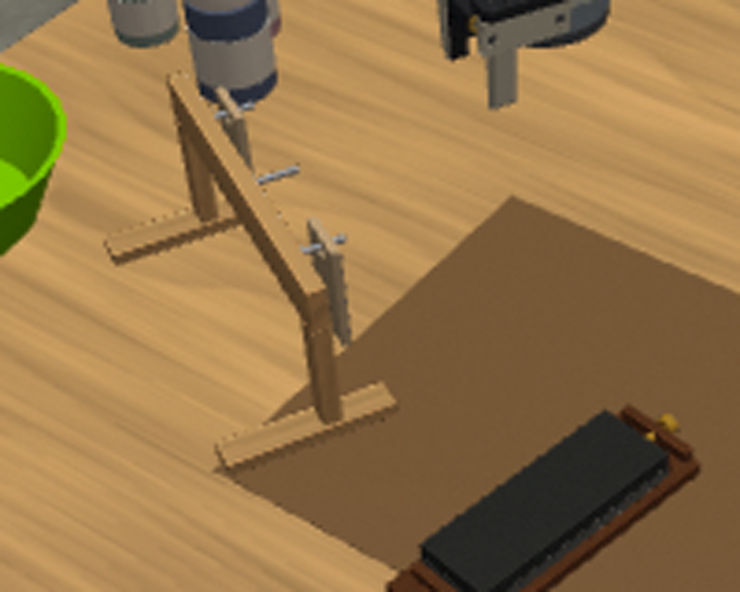

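The tile hangs upright on the end peg, at (325,240) in the crop, back to the bar, and the gripper is clear. I'll wait briefly for it to settle, then hand in.

>>> jog_arm(
  moves=[
    [68,0,0,0,0,0,0],
    [68,0,0,0,0,0,0],
    [68,0,0,0,0,0,0],
    [68,0,0,0,0,0,0],
    [68,0,0,0,0,0,0],
    [68,0,0,0,0,0,0],
    [68,0,0,0,0,0,0],
    [68,0,0,0,0,0,0],
    [68,0,0,0,0,0,0],
    [68,0,0,0,0,0,0],
  ],
)

```text
time: 19.9
tcp_pos: [444.9, -183.5, 257.0]
tool_rot: [-0.756, -3.048, -0.001]
force: [-0.6, -0.0, -0.0]
gripper_width: 0.732
finger_force: 0.0
```

>>> jog_arm(
  moves=[
    [68,0,0,0,0,0,0],
    [68,0,0,0,0,0,0],
    [68,0,0,0,0,0,0],
    [68,0,0,0,0,0,0],
    [68,0,0,0,0,0,0],
    [68,0,0,0,0,0,0],
    [68,0,0,0,0,0,0],
    [68,0,0,0,0,0,0],
    [68,0,0,0,0,0,0],
    [68,0,0,0,0,0,0],
  ],
)

```text
time: 20.73
tcp_pos: [444.9, -183.5, 257.0]
tool_rot: [-0.756, -3.048, -0.001]
force: [0.6, 0.0, -0.5]
gripper_width: 0.733
finger_force: 0.0
```

```bash
python3 -c "
from workcell import ticket
print(ticket.close_job())"
```

```text
the job is handed in; nothing more can be done
None
```

I drew both foot edges of the blue tile along the stone, hung it glazed face outwards on the rail's end peg, and handed the job in at about 21 s; the hand-in returned no verdict.

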